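# Flip the red rocker on the curing bench's switch bank with the stylus

### The job

Hands here are sticky with resin, so the switches are worked only with the clean stylus: take it by its orange handle out of the wooden stand and, with its tip, switch the red rocker of the switch bank on by pressing its white-dot end (the one farther from the robot) right down. Leave the other three rockers as they are and do not touch the red switch with the gripper. Then hang the stylus back upright in its stand, with its disc resting on the rim, and let go.

Things in the scene. Friction and masses are not known exactly. Their poses are not given: they have to be found in the camera images.
- stylus_handle (a point): Stylus, loose, about 60 g, upright in its stand: orange round handle 18 mm in diameter, 60 mm tall; below it a dark steel disc 44 mm in diameter, 5 mm thick; below that a steel rod 7 mm in diameter, 62 mm long, with a blunt tip. The point is the handle's centre, on the axis; z runs up along the stylus. The disc's underside is 35 mm below it, the tip 97 mm below it.
- stand_mouth (a point): Fixed round wooden stand, 80 mm tall, 60 mm in diameter (72 mm at the foot), with a hole 25 mm in diameter and 72 mm deep. The point is the centre of the hole at the rim, on top. The stylus hangs in the hole with its disc resting on the rim, so its handle centre is then 35 mm above this point.
- red_switch: Red rocker, black surround 56 x 31 mm; one of four side by side at 36 mm pitch, in any order, on a fixed aluminium box (100 x 172 mm, top at z = 34 mm). Origin: centre of the surround's underside, on the box's top. x points across the row to the rocker's white-dot end, y along the row, z up. The rocker, 44 mm long (x), 23 mm wide, turns about y, 10 mm above the origin; its top face is 5 mm above that axis.
- red_dot_end (a point): The place to press: on the red rocker's top face, 14 mm from its axis towards the end with the white dot (moves with the rocker; about 3 mm up when off, about 3 mm down when on, relative to level). It gives way at about 2.5 N, travels about 6 mm and then meets a firm stop.
- red_rocker (a joint): Rocker hinge, rad: +0.22 = end with the white dot fully down (on), -0.22 = that end fully up (off); stays where it is left. Starts off.
- blue_rocker (a joint): Rocker hinge, rad: +0.22 = end with the white dot fully down (on), -0.22 = that end fully up (off); stays where it is left. Blue neighbour, starts on.
- green_rocker (a joint): Rocker hinge, rad: +0.22 = end with the white dot fully down (on), -0.22 = that end fully up (off); stays where it is left. Green neighbour, starts on.
- yellow_rocker (a joint): Rocker hinge, rad: +0.22 = end with the white dot fully down (on), -0.22 = that end fully up (off); stays where it is left. Yellow neighbour, starts off.
Mind the look-alikes: they are no part of the job. What is shaped like the part that bears stylus_handle but purple is not meant.

How it is judged:
On the way, in this order (a step that is already met when the one before it is completed fails the run):
1. the stylus is out of its stand, held upright (horizontal distance between stylus_handle and stand_mouth above 0.06 m and height (world z) of stylus_handle above 0.09 m and angle between stylus_handle's own z axis and vertical below 0.6 rad), for 0.1 s.
2. the red rocker is switched on while the stylus is away from its stand (horizontal distance between stylus_handle and stand_mouth above 0.06 m and value of joint red_rocker above 0.13 rad), for 0.1 s.
At the end, for the whole second after the job is handed in: The red rocker is on (more than 0.13 rad), blue and green are still on and yellow still off (each beyond 0.1 rad), and the stylus hangs upright (within 10 degrees) in its stand, its axis within 15 mm of the hole's centre and its disc on the rim (height within 7 mm) (value of joint red_rocker above 0.13 rad and value of joint each of blue_rocker, green_rocker above 0.1 rad and value of joint yellow_rocker below -0.1 rad and horizontal distance between stylus_handle and stand_mouth below 0.015 m and z of stylus_handle in the frame of stand_mouth between 0.028 and 0.042 m and angle between stylus_handle's own z axis and vertical below 0.17 rad); the robot touches nothing.
It fails at once if another rocker than the red one is moved out of its position (value of joint any of blue_rocker, green_rocker below 0.1 rad or value of joint yellow_rocker above -0.1 rad).
It fails at once if the gripper or the arm touches the red switch (contact force between any of the fingers, the arm and red_switch above 1 N).
It also fails if it takes over 38 s, if anything falls off the work surface, if the arm or the gripper's body presses on something with over 40 N, if the wrist force passes 120 N, or if a joint passes its speed limit or range.

### The arm

A 7-joint arm with a two-finger parallel gripper is mounted at the origin on the work surface; the furniture and walls round the work are solid. World frame = base frame: x ahead of the robot, y to its left, z up, the work surface at z = 0. Lengths are in m, angles in rad, forces in N, time in s.
With the tool pointing down it reaches from about 0.425 to 0.875 m from the base axis. Payload 4.7 kg.
Tool frame: the origin (TCP) lies midway between the tips of the shut fingers; the grasp point (between the pads) lies hold_point_z behind it (hold_point_z is the distance from the TCP to the grasp point, in m); z points along the fingers, y is the direction in which the jaws open and shut (so a half turn about z gives the same grasp; the last joint's range is limited). The gripper opens to 85 mm and grips with 20 to 120 N. Pads are 22 mm wide; open, the fingers measure 114 mm over their backs; the gripper's body (76 mm by 85 mm) begins 54 mm behind the grasp point. The pads swing forward as they close: fully open they stand 13 mm farther back than shut.
Start: joints at [-1.323, 0.321, -0.07, 1.45, 0.023, 1.371, -0.057], TCP at [0.151, 0.632, 0.231] pointing down, gripper open.
Joint ranges: [-2.86, 2.86], [-0.3, 2.09], [-1.38, 1.24], [0.06, 2.45], [-1.56, 4.7], [0.09, 2.05], [-2.69, 2.69]. Speed limits (rad/s): [2.57, 2.57, 3.14, 3.14, 3.14, 3.14, 3.14].

### API

Orientations are given as a unit quaternion [w, x, y, z].
In Python, from rig import get_obs, camera, camera_params, close_job, hold_point_z gives the robot as it stands.
- The arm moves only by the tool carry_out, never from a script. Its argument "series" is a list of rows, each an object of numbers: "tx", "ty", "tz": the shift along the world's x, y, z normalised to -1 to 1, where 1 is 0.75 m; "wx", "wy", "wz": the turn, a rotation vector about the world's x, y, z normalised to -1 to 1, where 1 is 180 degrees; "claw": the opening, from -1 (shut) to 1 (fully open). In form: [{"tx": .., "ty": .., "tz": .., "wx": .., "wy": .., "wz": .., "claw": ..}, ...]. A call has 1 to 8 rows; each row is the pose to reach, as a shift and turn from the pose commanded when the call began, turning the shorter way round; what a row does not reach only later rows make up. A row lasts 1/12 s, in which the tool goes at most 41.7 mm and 7.16 degrees, less where a joint would pass 70% of its speed; a pose out of reach is approached as far as the arm can. A call with a number of a shift or a turn outside -1 to 1 is refused whole. A call with a gripper value outside its range is refused whole. The fingers move at their own pace and stop on an object; "grip_force" is the grip in N (left out, the last holds). Time passes only in rows, so rows that repeat a pose let the fingers close. It gives the time, the measured TCP pose, the force and the opening at its end, in the units of the state.
- get_obs(): the state, without advancing time (a new reading comes with each control period).
- camera(name): name is "scene" or "top"; returns the picture (480x640x3 uint8, blue, green, red); there is no depth.
- camera_params(name): a dict with "vfov" (degrees; the focal length in pixels is half the picture's height over the tangent of half this angle, whatever the lens; pixels are square), "cx", "cy" (the principal point, pixels), "position" and "rotation" of the camera in the world. Camera axes: x right, y up, looking along -z (the intrinsics and any distortion apply to the point x, -y, -z); pixel columns grow to the right and rows downward; lengths in m; the calibration is good to about 2 mm. A picture is of the moment at which its call begins. camera_params takes no time and is no camera call.
- close_job(): hands the job in, once; it reports no verdict.
The state is a dict: "time_s": time; "qpos": joint angles; "qvel": joint speeds; "joint_efforts": joint torques, N m; "tcp_pos": TCP position; "eef_rot": TCP orientation; "force": force on the tool from outside, world axes, zero at the start; "ft_torque": the same for the moment, N m; "finger_gap": finger opening in m.
Only numpy, scipy, OpenCV 4.12 (cv2) and the standard library are available. Lean on these libraries where they do the work, as an engineer would, in place of code of your own. Each camera call takes 0.05 s, during which the arm holds its last target. There are 200 camera calls.

## Working session

There is one attempt and no reset: what is moved stays moved. The work goes in short steps, Python scripts to look and compute and a tool call to move; the robot and the scene stay as the last step left them, time stands still between calls to the robot, and variables do not carry over. Pictures are saved under pics/ and viewed, about 8 in all and at most 12, crops included, and the job is handed in when it is done.

Besides the shell and the picture viewer there is one more tool, called after "Emit:" as name([rows], argument=value, ...), one row to a line, values as JSON. carry_out: Moves the arm, as the interface text tells. Its arguments: {"type":"object","properties":{"series":{"type":"array","items":{"type":"object","properties":{"tx":{"type":"number"},"ty":{"type":"number"},"tz":{"type":"number"},"wx":{"type":"number"},"wy":{"type":"number"},"wz":{"type":"number"},"claw":{"type":"number"}}}},"grip_force":{"type":"number"}},"required":["series"]}

```bash
mkdir -p pics; ls
python3 - <<'E'
from rig import *
import cv2
for n in("scene","top"):
    cv2.imwrite(f"pics/{n}0.png",camera(n)); print(n,camera_params(n))
print(get_obs(),hold_point_z)
E
```

```text
pics
scene {'vfov': 43.14039867730387, 'cx': 316.87887203272675, 'cy': 236.41772692313688, 'position': array([-0.08175219, -0.71341831,  0.50110061]), 'rotation': array([ 0.77066101,  0.46632933, -0.22570622, -0.37104617])}
top {'vfov': 50.07640137411871, 'cx': 314.0866594091436, 'cy': 229.04319200574815, 'position': array([ 0.38490649, -0.23872549,  0.96812855]), 'rotation': array([-0.69849674, -0.05416912,  0.05448799,  0.71147668])}
{'time_s': 0.1, 'qpos': array([-1.3229098 ,  0.32177607, -0.0700917 ,  1.45156963,  0.02261652,
        1.37081954, -0.05687941]), 'qvel': array([ 0.00040463, -0.00230822, -0.00034637, -0.00344047,  0.00095341,
       -0.00087431, -0.00185238]), 'joint_efforts': array([ 4.61799755e-05, -4.94876719e+01, -3.84013234e-01, -3.15213346e+01,
        1.29110855e-02,  7.34525209e-03,  4.12652355e-06]), 'tcp_pos': array([0.15051427, 0.63182315, 0.23030694]), 'eef_rot': array([-4.98463948e-05,  1.16598028e-01,  9.93178787e-01, -8.91383019e-04]), 'force': array([-0.79984323,  0.03207866, -0.40198262]), 'ft_torque': array([-0.03047647, -0.03656301, -0.0231018 ]), 'finger_gap': 0.08551220408244554} 0.0187
```

View pics/scene0.png

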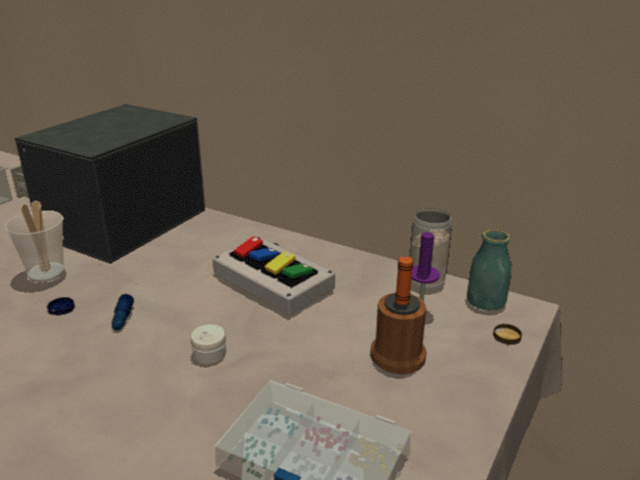

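View pics/top0.png

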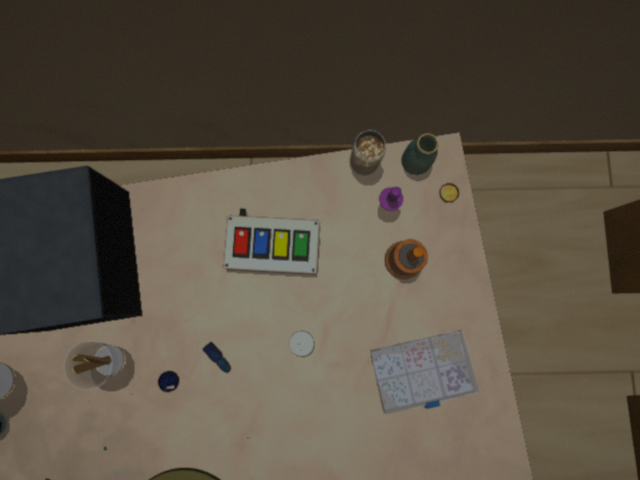

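Candidates for the stylus: the orange handle in the brown stand, at scene (404,280) and top (418,254), and the purple look-alike at scene (426,255) and top (393,196). I choose the orange one. The red rocker is at scene (247,247) and top (241,242). Next is one close crop to check this, plus a first triangulation.

```bash
cat > h.py <<'E'
from rig import *
import numpy as np, cv2
from scipy.spatial.transform import Rotation as R
from scipy.optimize import least_squares
def cam(n):
    p=camera_params(n); f=240/np.tan(np.radians(p["vfov"]/2)); q=p["rotation"]
    return f,p["cx"],p["cy"],p["position"],R.from_quat(q,scalar_first=True).as_matrix()
def proj(n,P):
    f,cx,cy,t,M=cam(n); c=(np.atleast_2d(P)-t)@M
    return np.c_[cx+f*c[:,0]/-c[:,2], cy+f*c[:,1]/c[:,2]]
def ray(n,u,v):
    f,cx,cy,t,M=cam(n); return t,M@np.array([(u-cx)/f,-(v-cy)/f,-1])
def onz(n,u,v,z):
    t,d=ray(n,u,v); return t+d*(z-t[2])/d[2]
def tri(a,b):
    r=least_squares(lambda P:np.r_[proj("scene",P)[0]-a,proj("top",P)[0]-b],[.5,-.2,.1])
    return r.x,r.fun
E
python3 - <<'E'
from h import *
s=cv2.imread("pics/scene0.png");t=cv2.imread("pics/top0.png")
def blob(im,lo,hi,box):
    x0,y0,x1,y1=box; h=cv2.cvtColor(im[y0:y1,x0:x1],cv2.COLOR_BGR2HSV)
    m=cv2.inRange(h,np.array(lo),np.array(hi)); n,l,st,c=cv2.connectedComponentsWithStats(m)
    k=1+np.argmax(st[1:,4]); return c[k]+[x0,y0],st[k]+[x0,y0,0,0,0]
for nm,lo,hi,bs,bt in [("handle",(4,215,150),(14,255,255),(390,250,420,310),(400,240,435,270)),
  ("red",(0,200,100),(4,255,255),(220,230,270,270),(225,220,255,265)),]:
    a,sa=blob(s,lo,hi,bs);b,sb=blob(t,lo,hi,bt);print(nm,a,sa,b,sb,tri(a,b))
A=cv2.resize(s[245:375,360:440],None,fx=4,fy=4,interpolation=2)
B=cv2.resize(t[232:287,375:440],None,fx=7,fy=7,interpolation=2)[:520]
cv2.imwrite("pics/c1.png",np.hstack([A[:385],B[:385]]))
A=cv2.resize(s[225:315,205:340],None,fx=3,fy=3,interpolation=2)
B=cv2.resize(t[205:285,215:325],None,fx=3.5,fy=3.375,interpolation=2)
cv2.imwrite("pics/c2.png",np.hstack([A,B]))
print("box corners z34 top",[onz("top",*c,.034) .round(4).tolist()for c in[(228,217),(320,220),(316,274),(225,268)]])
E
```

```text
Traceback (most recent call last):
ValueError: attempt to get argmax of an empty sequence
```

Run:
```python
from h import *
s=cv2.imread("pics/scene0.png");t=cv2.imread("pics/top0.png")
hs=lambda im,u,v:cv2.cvtColor(im,cv2.COLOR_BGR2HSV)[v,u].tolist()
print([hs(s,404,v) for v in range(256,330,5)],[hs(t,u,254) for u in range(395,430,3)],hs(s,247,247),hs(t,241,242))
A=cv2.resize(s[245:375,360:440],None,fx=4,fy=4,interpolation=2)
B=cv2.resize(t[232:287,375:440],None,fx=7,fy=7,interpolation=2)
cv2.imwrite("pics/c1.png",np.hstack([A[:385],B[:385]]))
A=cv2.resize(s[225:315,205:340],(405,270),interpolation=2)
B=cv2.resize(t[205:285,215:325],(385,270),interpolation=2)
cv2.imwrite("pics/c2.png",np.hstack([A,B]))
print("box corners z34 top",[onz("top",*c,.034) .round(4).tolist()for c in[(228,217),(320,220),(316,274),(225,268)]])
```

```text
[[9, 159, 125], [11, 198, 183], [8, 199, 96], [10, 204, 95], [9, 215, 114], [10, 211, 115], [9, 204, 115], [10, 208, 115], [9, 203, 102], [9, 204, 100], [75, 14, 37], [18, 22, 59], [12, 163, 117], [11, 159, 64], [15, 165, 65]] [[13, 171, 116], [13, 147, 97], [30, 32, 64], [21, 39, 66], [14, 106, 53], [11, 162, 60], [13, 195, 81], [17, 220, 137], [16, 218, 139], [13, 204, 114], [13, 176, 122], [15, 71, 133]] [2, 214, 181] [2, 231, 137]
box corners z34 top [[0.5552, -0.0819, 0.034], [0.5464, -0.2517, 0.034], [0.4471, -0.2424, 0.034], [0.461, -0.0772, 0.034]]
```

View pics/c1.png

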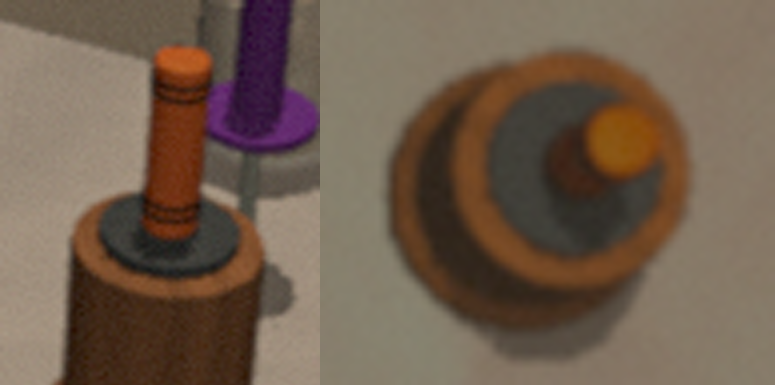

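View pics/c2.png

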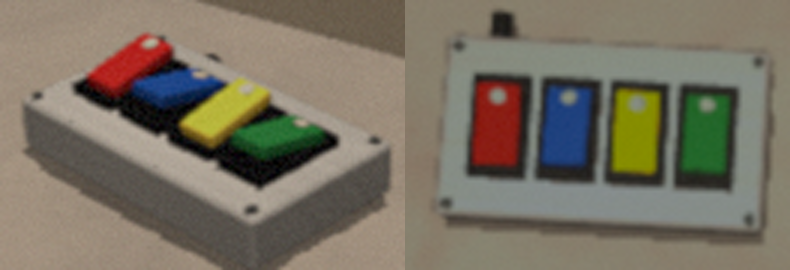

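The crops confirm the stylus. The orange handle sits on a dark disc in the brown stand, with its top at scene (405.5,259) and top (418,252); the purple one stands apart. The rockers run red, blue, yellow, green, with the dots on the far (+x) end. Red and yellow are dot-up, blue and green dot-down. Next I triangulate these and check the heights.

Run:
```python
from h import *
def c(U,V,sx,sy,u0,v0): return np.array([(U+.5)/sx-.5+u0,(V+.5)/sy-.5+v0])
s1=lambda U,V:c(U,V,4,4,360,245); t1=lambda U,V:c(U-320,V,7,7,375,232)
s2=lambda U,V:c(U,V,3,3,205,225); t2=lambda U,V:c(U-405,V,3.5,3.375,215,205)
for n,a,b in [("handletop .145",s1(183,58),t1(622,140)),("disc top .085",s1(170,232),t1(577,168)),("rim .080",s1(170,243),t1(571,170)),
 ("red dot",s2(150,43),t2(497,96)),("blue dot",s2(201,75),t2(568,97)),("yel dot",s2(248,88),t2(637,104)),("grn dot",s2(303,122),t2(707,104)),
 ("screw far L",s2(160,38),t2(459,46)),("screw nearL",s2(37,95),t2(446,203)),("screw nearR",s2(252,210),t2(748,220)),("screw farR",s2(374,140),t2(758,62))]:
    x,f=tri(a,b); print(n,x.round(4),f.round(2))
for n,p in[("surround",[(475,75),(530,76),(525,178),(467,176)]),("rocker",[(478,80),(524,81),(520,167),(473,166)])]:
    print(n,[onz("top",*t2(*q),.04).round(4)[:2].tolist() for q in p])
# handle base in top, rim at known z, disc
print(onz("top",*t1(622,140),.145),onz("top",*t1(577,168),.085),onz("top",*t1(571,170),.08))
print(onz("scene",*s1(183,58),.145),onz("scene",*s1(170,232),.085),onz("scene",*s1(170,243),.08))
```

```text
handletop .145 [ 0.4729 -0.4067  0.1443] [-0.07  0.01  0.07 -0.06]
disc top .085 [ 0.4725 -0.4074  0.0832] [ 0.07 -0.01 -0.08  0.07]
rim .080 [ 0.4728 -0.4072  0.0788] [-0.16  0.03  0.18 -0.15]
red dot [ 0.5218 -0.1085  0.0526] [ 0.07 -0.   -0.05  0.06]
blue dot [ 0.5217 -0.1444  0.0458] [ 0.01 -0.   -0.    0.  ]
yel dot [ 0.5165 -0.1809  0.0531] [-0.2   0.02  0.17 -0.17]
grn dot [ 0.5167 -0.2166  0.0463] [-0.14  0.01  0.12 -0.12]
screw far L [ 0.5522 -0.0859  0.0357] [ 0.09 -0.01 -0.07  0.07]
screw nearL [ 0.4665 -0.0796  0.0354] [ 0.15 -0.   -0.12  0.13]
screw nearR [ 0.4549 -0.2366  0.0342] [-0.09  0.01  0.08 -0.08]
screw farR [ 0.5406 -0.2431  0.0347] [ 0.11 -0.01 -0.1   0.09]
surround [[0.5355, -0.0952], [0.5344, -0.124], [0.479, -0.1214], [0.4806, -0.0914]]
rocker [[0.5327, -0.0968], [0.5317, -0.1208], [0.485, -0.1188], [0.486, -0.0945]]
[ 0.47273528 -0.40640987  0.145     ] [ 0.4724106 -0.4072044  0.085    ] [ 0.47243616 -0.40664821  0.08      ]
[ 0.47185466 -0.40734401  0.145     ] [ 0.46997688 -0.4086879   0.085     ] [ 0.47140625 -0.40820344  0.08      ]
```

Run:
```python
from h import *
for n,a,b in [("box far-right top",(199,122),(88,168)),("box near top",(100,155),(103,322)),("purple top",(427,234),(397,190)),("purple disc",(425,275),(391,199)),("jar rim",(432,217),(370,143)),("bottle rim",(496,237),(428,144))]:
    x,f=tri(a,b); print(n,x.round(3),f.round(1))
print(onz("scene",30,140,.2),onz("scene",126,108,.2))
o=get_obs(); print(R.from_quat(o["eef_rot"],scalar_first=True).as_matrix().round(3))
```

```text
box far-right top [0.614 0.115 0.178] [-2.   0.   1.2 -1.4]
box near top [0.378 0.071 0.193] [-5.8 -0.5  3.4 -4.8]
purple top [ 0.578 -0.379  0.127] [ 0.7 -0.1 -0.7  0.5]
purple disc [ 0.578 -0.381  0.063] [-0.4  0.1  0.5 -0.4]
jar rim [ 0.668 -0.339  0.106] [ 0.6 -0.1 -0.6  0.5]
bottle rim [ 0.664 -0.441  0.107] [ 0.1 -0.  -0.1  0. ]
[0.34392724 0.18719884 0.2       ] [0.54442491 0.22222539 0.2       ]
[[-0.973  0.232 -0.   ]
 [ 0.232  0.973 -0.002]
 [-0.    -0.002 -1.   ]]
```

Heights agree: handle top 0.144, disc 0.083, rim 0.079, dot 0.053, box top 0.035. The black box is about 0.19 high, so I travel at z≈0.35. The jaws lie along y, which clears the purple stylus, so no rotation is needed.

Emit:
carry_out([
  {"tx":0.26,"ty":-0.24,"tz":0.16,"claw":1},
  {"tx":0.26,"ty":-0.24,"tz":0.16,"claw":1},
  {"tx":0.26,"ty":-0.24,"tz":0.16,"claw":1},
  {"tx":0.26,"ty":-0.24,"tz":0.16,"claw":1},
  {"tx":0.26,"ty":-0.24,"tz":0.16,"claw":1},
  {"tx":0.26,"ty":-0.24,"tz":0.16,"claw":1},
  {"tx":0.26,"ty":-0.24,"tz":0.16,"claw":1},
  {"tx":0.26,"ty":-0.24,"tz":0.16,"claw":1},
])

```text
validation failed for argument at $.se...
```

Emit:
carry_out([
  {"tx":0.26,"ty":-0.24,"tz":0.16,"wx":0,"wy":0,"wz":0,"claw":1},
  {"tx":0.26,"ty":-0.24,"tz":0.16,"wx":0,"wy":0,"wz":0,"claw":1},
  {"tx":0.26,"ty":-0.24,"tz":0.16,"wx":0,"wy":0,"wz":0,"claw":1},
  {"tx":0.26,"ty":-0.24,"tz":0.16,"wx":0,"wy":0,"wz":0,"claw":1},
  {"tx":0.26,"ty":-0.24,"tz":0.16,"wx":0,"wy":0,"wz":0,"claw":1},
  {"tx":0.26,"ty":-0.24,"tz":0.16,"wx":0,"wy":0,"wz":0,"claw":1},
  {"tx":0.26,"ty":-0.24,"tz":0.16,"wx":0,"wy":0,"wz":0,"claw":1},
  {"tx":0.26,"ty":-0.24,"tz":0.16,"wx":0,"wy":0,"wz":0,"claw":1},
])

```text
time_s: 0.77
tcp_pos: [0.3545, 0.446, 0.3555]
eef_rot: [0.004, 0.124, 0.992, 0.001]
force: [1.2, -0.2, 1.1]
finger_gap: 0.0855
```

Emit:
carry_out([
  {"tx":0.26,"ty":-0.36,"tz":0,"wx":0,"wy":0,"wz":0,"claw":1},
  {"tx":0.26,"ty":-0.36,"tz":0,"wx":0,"wy":0,"wz":0,"claw":1},
  {"tx":0.26,"ty":-0.36,"tz":0,"wx":0,"wy":0,"wz":0,"claw":1},
  {"tx":0.26,"ty":-0.36,"tz":0,"wx":0,"wy":0,"wz":0,"claw":1},
  {"tx":0.26,"ty":-0.36,"tz":0,"wx":0,"wy":0,"wz":0,"claw":1},
  {"tx":0.26,"ty":-0.36,"tz":0,"wx":0,"wy":0,"wz":0,"claw":1},
  {"tx":0.26,"ty":-0.36,"tz":0,"wx":0,"wy":0,"wz":0,"claw":1},
  {"tx":0.26,"ty":-0.36,"tz":0,"wx":0,"wy":0,"wz":0,"claw":1},
])

```text
time_s: 1.43
tcp_pos: [0.5412, 0.1807, 0.3511]
eef_rot: [-0.0, 0.117, 0.993, 0.0]
force: [0.6, 0.0, -0.2]
finger_gap: 0.0855
```

Emit:
carry_out([
  {"tx":0,"ty":-0.4,"tz":0,"wx":0,"wy":0,"wz":0,"claw":1},
  {"tx":0,"ty":-0.4,"tz":0,"wx":0,"wy":0,"wz":0,"claw":1},
  {"tx":0,"ty":-0.4,"tz":0,"wx":0,"wy":0,"wz":0,"claw":1},
  {"tx":0,"ty":-0.4,"tz":0,"wx":0,"wy":0,"wz":0,"claw":1},
  {"tx":0,"ty":-0.4,"tz":0,"wx":0,"wy":0,"wz":0,"claw":1},
  {"tx":0,"ty":-0.4,"tz":0,"wx":0,"wy":0,"wz":0,"claw":1},
  {"tx":0,"ty":-0.4,"tz":0,"wx":0,"wy":0,"wz":0,"claw":1},
  {"tx":0,"ty":-0.4,"tz":0,"wx":0,"wy":0,"wz":0,"claw":1},
])

```text
time_s: 2.1
tcp_pos: [0.5388, -0.1269, 0.3515]
eef_rot: [0.0, 0.122, 0.992, -0.002]
force: [-1.1, -0.6, 0.7]
finger_gap: 0.0852
```

Emit:
carry_out([
  {"tx":-0.09,"ty":-0.385,"tz":-0.1,"wx":0,"wy":0,"wz":0,"claw":1},
  {"tx":-0.09,"ty":-0.385,"tz":-0.1,"wx":0,"wy":0,"wz":0,"claw":1},
  {"tx":-0.09,"ty":-0.385,"tz":-0.1,"wx":0,"wy":0,"wz":0,"claw":1},
  {"tx":-0.09,"ty":-0.385,"tz":-0.1,"wx":0,"wy":0,"wz":0,"claw":1},
  {"tx":-0.09,"ty":-0.385,"tz":-0.1,"wx":0,"wy":0,"wz":0,"claw":1},
  {"tx":-0.09,"ty":-0.385,"tz":-0.1,"wx":0,"wy":0,"wz":0,"claw":1},
  {"tx":-0.09,"ty":-0.385,"tz":-0.1,"wx":0,"wy":0,"wz":0,"claw":1},
  {"tx":-0.09,"ty":-0.385,"tz":-0.1,"wx":0,"wy":0,"wz":0,"claw":1},
])

```text
time_s: 2.77
tcp_pos: [0.4686, -0.4121, 0.2743]
eef_rot: [-0.002, 0.121, 0.993, -0.001]
force: [-1.4, 1.3, -0.5]
finger_gap: 0.0853
```

Emit:
carry_out([
  {"tx":0,"ty":0,"tz":0,"wx":0,"wy":0,"wz":0,"claw":1},
  {"tx":0,"ty":0,"tz":0,"wx":0,"wy":0,"wz":0,"claw":1},
  {"tx":0,"ty":0,"tz":0,"wx":0,"wy":0,"wz":0,"claw":1},
])

```text
time_s: 3.02
tcp_pos: [0.4741, -0.405, 0.2761]
eef_rot: [-0.0, 0.116, 0.993, 0.001]
force: [-0.0, 0.2, -0.1]
finger_gap: 0.0855
```

Emit:
carry_out([
  {"tx":-0.002,"ty":-0.003,"tz":-0.04,"wx":0,"wy":0,"wz":0,"claw":1},
  {"tx":-0.002,"ty":-0.003,"tz":-0.08,"wx":0,"wy":0,"wz":0,"claw":1},
  {"tx":-0.002,"ty":-0.003,"tz":-0.12,"wx":0,"wy":0,"wz":0,"claw":1},
  {"tx":-0.002,"ty":-0.003,"tz":-0.16,"wx":0,"wy":0,"wz":0,"claw":1},
  {"tx":-0.002,"ty":-0.003,"tz":-0.2,"wx":0,"wy":0,"wz":0,"claw":1},
  {"tx":-0.002,"ty":-0.003,"tz":-0.232,"wx":0,"wy":0,"wz":0,"claw":1},
  {"tx":-0.002,"ty":-0.003,"tz":-0.232,"wx":0,"wy":0,"wz":0,"claw":1},
  {"tx":-0.002,"ty":-0.003,"tz":-0.232,"wx":0,"wy":0,"wz":0,"claw":1},
])

```text
time_s: 3.68
tcp_pos: [0.4725, -0.4065, 0.1019]
eef_rot: [-0.001, 0.115, 0.993, 0.001]
force: [1.2, 0.3, 0.5]
finger_gap: 0.0851
```

Emit:
carry_out([
  {"tx":0,"ty":0,"tz":0,"wx":0,"wy":0,"wz":0,"claw":-1},
  {"tx":0,"ty":0,"tz":0,"wx":0,"wy":0,"wz":0,"claw":-1},
  {"tx":0,"ty":0,"tz":0,"wx":0,"wy":0,"wz":0,"claw":-1},
  {"tx":0,"ty":0,"tz":0,"wx":0,"wy":0,"wz":0,"claw":-1},
  {"tx":0,"ty":0,"tz":0,"wx":0,"wy":0,"wz":0,"claw":-1},
  {"tx":0,"ty":0,"tz":0,"wx":0,"wy":0,"wz":0,"claw":-1},
  {"tx":0,"ty":0,"tz":0,"wx":0,"wy":0,"wz":0,"claw":-1},
  {"tx":0,"ty":0,"tz":0,"wx":0,"wy":0,"wz":0,"claw":-1},
], grip_force=60)

```text
time_s: 4.35
tcp_pos: [0.472, -0.4091, 0.1031]
eef_rot: [0.001, 0.117, 0.993, -0.0]
force: [-0.3, 0.2, 5.7]
finger_gap: 0.0166
```

Emit:
carry_out([
  {"tx":0,"ty":0,"tz":0,"wx":0,"wy":0,"wz":0,"claw":-1},
  {"tx":0,"ty":0,"tz":0,"wx":0,"wy":0,"wz":0,"claw":-1},
  {"tx":0,"ty":0,"tz":0,"wx":0,"wy":0,"wz":0,"claw":-1},
])

```text
time_s: 4.6
tcp_pos: [0.472, -0.409, 0.1031]
eef_rot: [0.001, 0.117, 0.993, -0.0]
force: [0.4, 1.2, 6.3]
finger_gap: 0.0166
```

Run:
```python
from h import *
s=camera("scene");t=camera("top");o=get_obs();print(o["tcp_pos"],o["force"],o["finger_gap"])
A=cv2.resize(s[205:375,340:440],(330,561),interpolation=2)
B=cv2.resize(t[215:300,370:440],(462,561),interpolation=2)
cv2.imwrite("pics/c3.png",np.hstack([A,B]))
```

```text
[ 0.47197616 -0.40905644  0.10312206] [-0.83515359  0.43800368  6.18673644] 0.016639650549406637
```

View pics/c3.png

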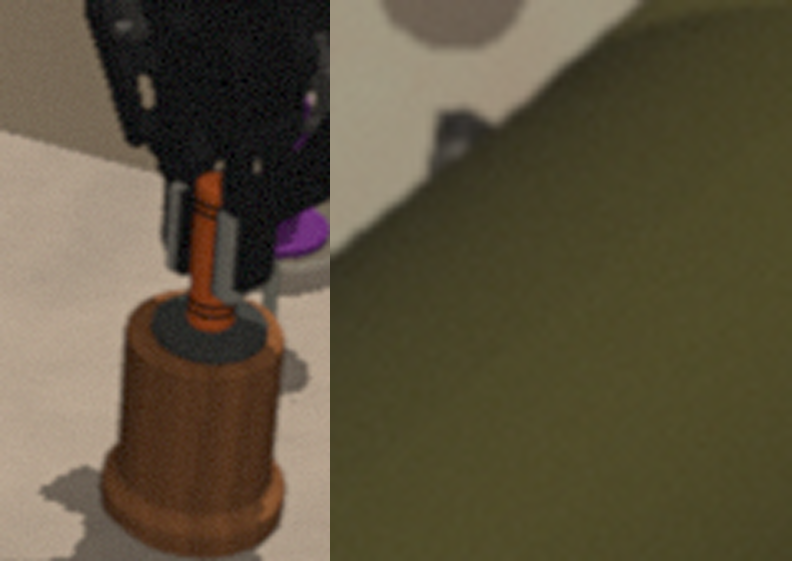

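The stylus is gripped: pads on the upper handle at crop (210,230), disc on the rim. Lifting.

Emit:
carry_out([
  {"tx":0,"ty":0,"tz":0.02,"wx":0,"wy":0,"wz":0,"claw":-1},
  {"tx":0,"ty":0,"tz":0.05,"wx":0,"wy":0,"wz":0,"claw":-1},
  {"tx":0,"ty":0,"tz":0.08,"wx":0,"wy":0,"wz":0,"claw":-1},
  {"tx":0,"ty":0,"tz":0.11,"wx":0,"wy":0,"wz":0,"claw":-1},
  {"tx":0,"ty":0,"tz":0.14,"wx":0,"wy":0,"wz":0,"claw":-1},
  {"tx":0,"ty":0,"tz":0.16,"wx":0,"wy":0,"wz":0,"claw":-1},
  {"tx":0,"ty":0,"tz":0.16,"wx":0,"wy":0,"wz":0,"claw":-1},
  {"tx":0,"ty":0,"tz":0.16,"wx":0,"wy":0,"wz":0,"claw":-1},
])

```text
time_s: 5.37
tcp_pos: [0.4716, -0.4087, 0.2222]
eef_rot: [0.0, 0.117, 0.993, -0.0]
force: [-0.4, 1.2, -0.1]
finger_gap: 0.0163
```

Emit:
carry_out([
  {"tx":0.033,"ty":0.2,"tz":0,"wx":0,"wy":0,"wz":0,"claw":-1},
  {"tx":0.033,"ty":0.2,"tz":0,"wx":0,"wy":0,"wz":0,"claw":-1},
  {"tx":0.033,"ty":0.2,"tz":0,"wx":0,"wy":0,"wz":0,"claw":-1},
  {"tx":0.033,"ty":0.2,"tz":0,"wx":0,"wy":0,"wz":0,"claw":-1},
  {"tx":0.066,"ty":0.397,"tz":0,"wx":0,"wy":0,"wz":0,"claw":-1},
  {"tx":0.066,"ty":0.397,"tz":0,"wx":0,"wy":0,"wz":0,"claw":-1},
  {"tx":0.066,"ty":0.397,"tz":0,"wx":0,"wy":0,"wz":0,"claw":-1},
  {"tx":0.066,"ty":0.397,"tz":0,"wx":0,"wy":0,"wz":0,"claw":-1},
])

```text
time_s: 6.03
tcp_pos: [0.5206, -0.1048, 0.2202]
eef_rot: [-0.002, 0.114, 0.994, 0.001]
force: [0.9, -0.2, -0.3]
finger_gap: 0.0164
```

Emit:
carry_out([
  {"tx":0,"ty":0,"tz":0,"wx":0,"wy":0,"wz":0,"claw":-1},
  {"tx":0,"ty":0,"tz":0,"wx":0,"wy":0,"wz":0,"claw":-1},
  {"tx":0,"ty":0,"tz":0,"wx":0,"wy":0,"wz":0,"claw":-1},
])

```text
time_s: 6.28
tcp_pos: [0.5202, -0.1118, 0.221]
eef_rot: [-0.001, 0.117, 0.993, -0.001]
force: [0.5, -1.0, 0.2]
finger_gap: 0.0167
```

Run:
```python
from h import *
s=camera("scene");t=camera("top");o=get_obs();print(o["tcp_pos"],o["eef_rot"],o["force"],o["finger_gap"])
cv2.imwrite("pics/c4.png",cv2.resize(s[100:320,180:360],(648,792),interpolation=2)[192:])
```

```text
[ 0.52035185 -0.11280442  0.22163396] [-5.73803278e-04  1.18130761e-01  9.92997811e-01 -3.76157472e-04] [ 0.18280807 -0.33152606 -0.85148379] 0.016486826094818094
```

View pics/c4.png

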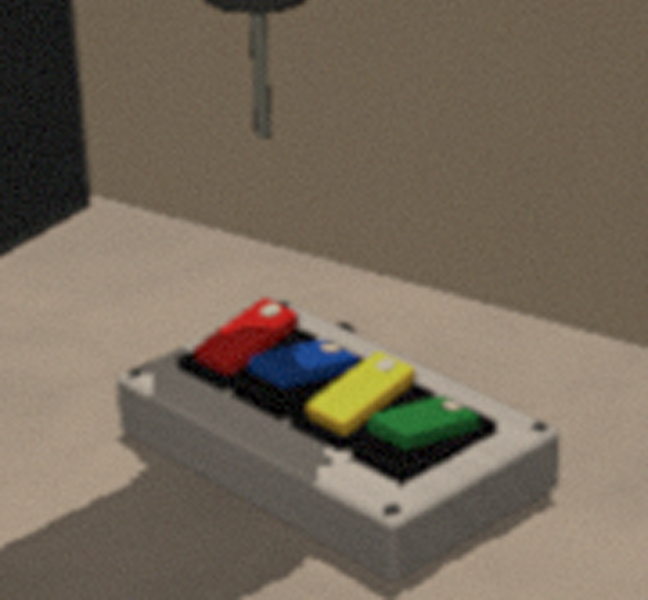

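Run:
```python
from h import *
p=np.array([.5204,-.1128,.1355]);print(proj("scene",p),proj("scene",p+[0,0,.062]),"seen tip 252.7 190.7 / top 251.3 157.1")
print("1cm +x,+y:",proj("scene",p+[.01,0,0])-proj("scene",p),proj("scene",p+[0,.01,0])-proj("scene",p))
```

```text
[[253.67839988 191.71982631]] [[251.71544841 152.77794027]] seen tip 252.7 190.7 / top 251.3 157.1
1cm +x,+y: [[ 4.56023279 -2.03602956]] [[-4.76451867 -1.63721289]]
```

Emit:
carry_out([
  {"tx":0.002,"ty":0.005,"tz":-0.03,"wx":0,"wy":0,"wz":0,"claw":-1},
  {"tx":0.002,"ty":0.005,"tz":-0.06,"wx":0,"wy":0,"wz":0,"claw":-1},
  {"tx":0.002,"ty":0.005,"tz":-0.09,"wx":0,"wy":0,"wz":0,"claw":-1},
  {"tx":0.002,"ty":0.005,"tz":-0.1,"wx":0,"wy":0,"wz":0,"claw":-1},
  {"tx":0.002,"ty":0.005,"tz":-0.1,"wx":0,"wy":0,"wz":0,"claw":-1},
  {"tx":0.002,"ty":0.005,"tz":-0.1,"wx":0,"wy":0,"wz":0,"claw":-1},
])

```text
time_s: 6.88
tcp_pos: [0.5226, -0.1082, 0.1477]
eef_rot: [-0.0, 0.118, 0.993, -0.0]
force: [0.1, 0.5, -0.3]
finger_gap: 0.0165
```

Run:
```python
from h import *
s=camera("scene");o=get_obs();print(o["tcp_pos"],o["force"],o["finger_gap"])
cv2.imwrite("pics/c5.png",cv2.resize(s[170:290,200:330],None,fx=5,fy=5,interpolation=2))
```

```text
[ 0.52327522 -0.10808668  0.14847101] [ 0.73471092 -0.30462796 -0.44253235] 0.016952372759666445
```

View pics/c5.png

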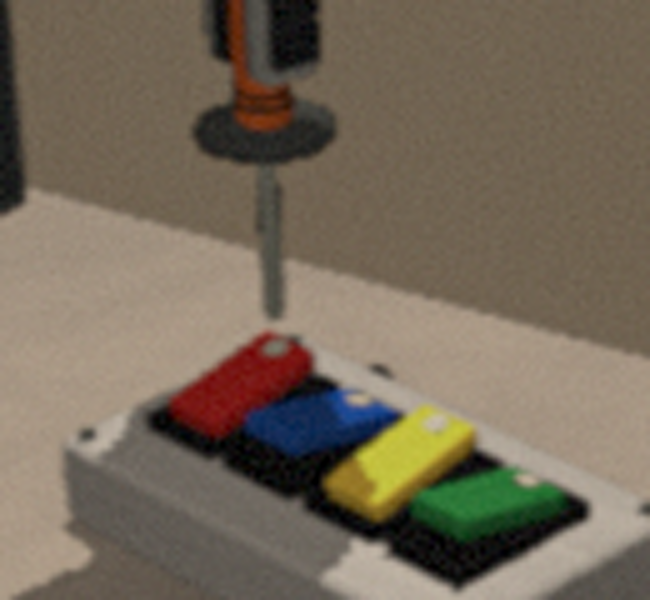

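The tip (crop 274,318) is directly above the white dot (275,347), about 10 mm up. Pressing.

Emit:
carry_out([
  {"tx":0,"ty":0,"tz":-0.006,"wx":0,"wy":0,"wz":0,"claw":-1},
  {"tx":0,"ty":0,"tz":-0.012,"wx":0,"wy":0,"wz":0,"claw":-1},
  {"tx":0,"ty":0,"tz":-0.018,"wx":0,"wy":0,"wz":0,"claw":-1},
  {"tx":0,"ty":0,"tz":-0.022,"wx":0,"wy":0,"wz":0,"claw":-1},
  {"tx":0,"ty":0,"tz":-0.022,"wx":0,"wy":0,"wz":0,"claw":-1},
  {"tx":0,"ty":0,"tz":-0.022,"wx":0,"wy":0,"wz":0,"claw":-1},
])

```text
time_s: 7.43
tcp_pos: [0.5234, -0.1072, 0.1313]
eef_rot: [0.001, 0.117, 0.993, 0.0]
force: [1.9, 0.2, 2.6]
finger_gap: 0.0169
```

Not at the firm stop yet, so I go a little deeper.

Emit:
carry_out([
  {"tx":0,"ty":0,"tz":-0.002,"wx":0,"wy":0,"wz":0,"claw":-1},
  {"tx":0,"ty":0,"tz":-0.004,"wx":0,"wy":0,"wz":0,"claw":-1},
  {"tx":0,"ty":0,"tz":-0.004,"wx":0,"wy":0,"wz":0,"claw":-1},
  {"tx":0,"ty":0,"tz":-0.004,"wx":0,"wy":0,"wz":0,"claw":-1},
])

```text
time_s: 7.77
tcp_pos: [0.5241, -0.1074, 0.1302]
eef_rot: [0.002, 0.117, 0.993, 0.0]
force: [-0.8, 1.1, 12.7]
finger_gap: 0.0167
```

12.7 N means the firm stop is reached. Lifting off and checking.

Emit:
carry_out([
  {"tx":0,"ty":0,"tz":0.02,"wx":0,"wy":0,"wz":0,"claw":-1},
  {"tx":0,"ty":0,"tz":0.06,"wx":0,"wy":0,"wz":0,"claw":-1},
  {"tx":0,"ty":0,"tz":0.1,"wx":0,"wy":0,"wz":0,"claw":-1},
  {"tx":0,"ty":0,"tz":0.125,"wx":0,"wy":0,"wz":0,"claw":-1},
  {"tx":0,"ty":0,"tz":0.125,"wx":0,"wy":0,"wz":0,"claw":-1},
  {"tx":0,"ty":0,"tz":0.125,"wx":0,"wy":0,"wz":0,"claw":-1},
])

```text
time_s: 8.27
tcp_pos: [0.5222, -0.1071, 0.2217]
eef_rot: [-0.0, 0.117, 0.993, 0.0]
force: [0.1, -0.4, -1.8]
finger_gap: 0.0165
```

Run:
```python
from h import *
s=camera("scene");o=get_obs();print(o["tcp_pos"],o["force"],o["finger_gap"])
cv2.imwrite("pics/c6.png",cv2.resize(s[130:290,190:330],None,fx=3.75,fy=3.75,interpolation=2))
```

```text
[ 0.52152052 -0.10693764  0.22049103] [-0.34044307  0.03281423 -0.87507803] 0.016710097478787513
```

View pics/c6.png

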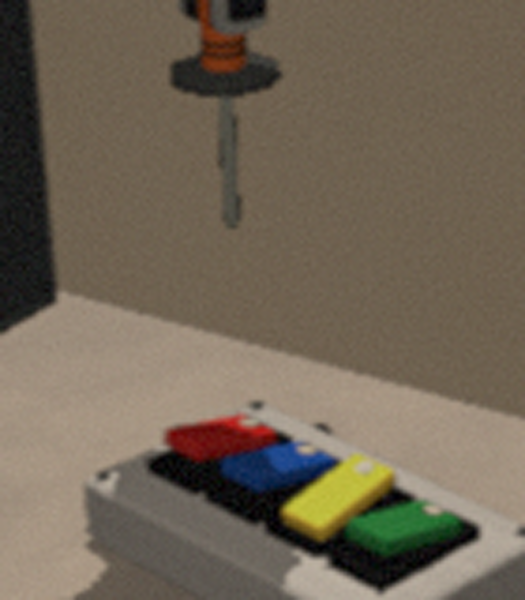

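Red is on, with its dot end down like blue and green; yellow is still off. Returning to above the stand.

Emit:
carry_out([
  {"tx":-0.033,"ty":-0.2,"tz":0,"wx":0,"wy":0,"wz":0,"claw":-1},
  {"tx":-0.033,"ty":-0.2,"tz":0,"wx":0,"wy":0,"wz":0,"claw":-1},
  {"tx":-0.033,"ty":-0.2,"tz":0,"wx":0,"wy":0,"wz":0,"claw":-1},
  {"tx":-0.033,"ty":-0.2,"tz":0,"wx":0,"wy":0,"wz":0,"claw":-1},
  {"tx":-0.066,"ty":-0.401,"tz":0,"wx":0,"wy":0,"wz":0,"claw":-1},
  {"tx":-0.066,"ty":-0.401,"tz":0,"wx":0,"wy":0,"wz":0,"claw":-1},
  {"tx":-0.066,"ty":-0.401,"tz":0,"wx":0,"wy":0,"wz":0,"claw":-1},
  {"tx":-0.066,"ty":-0.401,"tz":0,"wx":0,"wy":0,"wz":0,"claw":-1},
])

```text
time_s: 8.98
tcp_pos: [0.4698, -0.4113, 0.2193]
eef_rot: [-0.002, 0.119, 0.993, -0.0]
force: [-0.6, -0.6, 0.0]
finger_gap: 0.0166
```

Emit:
carry_out([
  {"tx":0,"ty":0,"tz":0,"wx":0,"wy":0,"wz":0,"claw":-1},
  {"tx":0,"ty":0,"tz":0,"wx":0,"wy":0,"wz":0,"claw":-1},
  {"tx":0,"ty":0,"tz":0,"wx":0,"wy":0,"wz":0,"claw":-1},
])

```text
time_s: 9.23
tcp_pos: [0.4727, -0.4064, 0.2196]
eef_rot: [-0.002, 0.117, 0.993, 0.001]
force: [0.2, -0.2, -1.0]
finger_gap: 0.0166
```

Run:
```python
from h import *
s=camera("scene");o=get_obs();print(o["tcp_pos"],o["force"],o["finger_gap"])
cv2.imwrite("pics/c7.png",cv2.resize(s[170:340,350:450],None,fx=3.5,fy=3.5,interpolation=2))
p=o["tcp_pos"]-[0,0,.0851];print("pred tip px",proj("scene",p),proj("scene",[.4725,-.407,.08]))
```

```text
[ 0.47345077 -0.4058105   0.22002555] [ 0.29798048  0.38292137 -0.58290913] 0.016915500583028178
pred tip px [[404.378512   265.54389337]] [[401.75181044 304.64064908]]
```

View pics/c7.png

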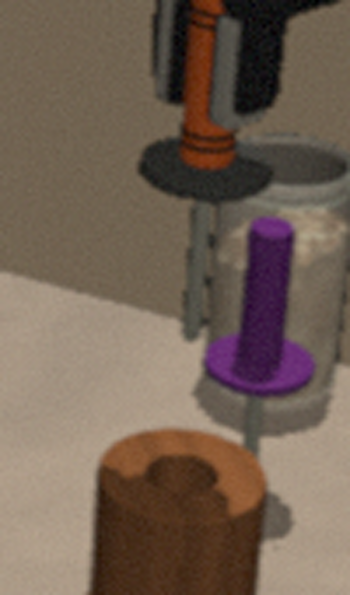

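The tip (404.8,266.2) matches the prediction (404.4,265.5), and the hole (401.6,305.4) matches the measured mouth. Lowering with a small shift.

Emit:
carry_out([
  {"tx":-0.001,"ty":-0.002,"tz":-0.02,"wx":0,"wy":0,"wz":0,"claw":-1},
  {"tx":-0.001,"ty":-0.002,"tz":-0.04,"wx":0,"wy":0,"wz":0,"claw":-1},
  {"tx":-0.001,"ty":-0.002,"tz":-0.065,"wx":0,"wy":0,"wz":0,"claw":-1},
  {"tx":-0.001,"ty":-0.002,"tz":-0.09,"wx":0,"wy":0,"wz":0,"claw":-1},
  {"tx":-0.001,"ty":-0.002,"tz":-0.12,"wx":0,"wy":0,"wz":0,"claw":-1},
  {"tx":-0.001,"ty":-0.002,"tz":-0.145,"wx":0,"wy":0,"wz":0,"claw":-1},
  {"tx":-0.001,"ty":-0.002,"tz":-0.153,"wx":0,"wy":0,"wz":0,"claw":-1},
  {"tx":-0.001,"ty":-0.002,"tz":-0.153,"wx":0,"wy":0,"wz":0,"claw":-1},
])

```text
time_s: 9.95
tcp_pos: [0.4726, -0.4067, 0.1053]
eef_rot: [-0.001, 0.115, 0.993, 0.001]
force: [0.2, -0.4, -0.2]
finger_gap: 0.0162
```

Emit:
carry_out([
  {"tx":0,"ty":0,"tz":0,"wx":0,"wy":0,"wz":0,"claw":-1},
  {"tx":0,"ty":0,"tz":0,"wx":0,"wy":0,"wz":0,"claw":-1},
])

```text
time_s: 10.12
tcp_pos: [0.4733, -0.4095, 0.1082]
eef_rot: [0.001, 0.116, 0.993, -0.0]
force: [-1.0, -0.0, -0.2]
finger_gap: 0.0161
```

Emit:
carry_out([
  {"tx":0,"ty":0,"tz":-0.002,"wx":0,"wy":0,"wz":0,"claw":-1},
  {"tx":0,"ty":0,"tz":-0.004,"wx":0,"wy":0,"wz":0,"claw":-1},
  {"tx":0,"ty":0,"tz":-0.004,"wx":0,"wy":0,"wz":0,"claw":-1},
  {"tx":0,"ty":0,"tz":-0.004,"wx":0,"wy":0,"wz":0,"claw":-1},
])

```text
time_s: 10.45
tcp_pos: [0.4724, -0.4095, 0.104]
eef_rot: [0.0, 0.117, 0.993, 0.0]
force: [-0.1, 0.4, -1.7]
finger_gap: 0.0169
```

Emit:
carry_out([
  {"tx":0,"ty":0,"tz":-0.001,"wx":0,"wy":0,"wz":0,"claw":-1},
  {"tx":0,"ty":0,"tz":-0.002,"wx":0,"wy":0,"wz":0,"claw":-1},
  {"tx":0,"ty":0,"tz":-0.002,"wx":0,"wy":0,"wz":0,"claw":-1},
  {"tx":0,"ty":0,"tz":-0.002,"wx":0,"wy":0,"wz":0,"claw":-1},
])

```text
time_s: 10.78
tcp_pos: [0.4725, -0.4096, 0.1031]
eef_rot: [0.0, 0.117, 0.993, 0.0]
force: [-0.6, 1.5, 5.5]
finger_gap: 0.0166
```

The disc is on the rim: 5.5 N at z 0.103, the same as at the grasp. Releasing and rising.

Emit:
carry_out([
  {"tx":0,"ty":0,"tz":0,"wx":0,"wy":0,"wz":0,"claw":-0.4},
  {"tx":0,"ty":0,"tz":0,"wx":0,"wy":0,"wz":0,"claw":-0.2},
  {"tx":0,"ty":0,"tz":0,"wx":0,"wy":0,"wz":0,"claw":0.2},
  {"tx":0,"ty":0,"tz":0,"wx":0,"wy":0,"wz":0,"claw":0.6},
  {"tx":0,"ty":0,"tz":0,"wx":0,"wy":0,"wz":0,"claw":1},
  {"tx":0,"ty":0,"tz":0,"wx":0,"wy":0,"wz":0,"claw":1},
  {"tx":0,"ty":0,"tz":0,"wx":0,"wy":0,"wz":0,"claw":1},
  {"tx":0,"ty":0,"tz":0,"wx":0,"wy":0,"wz":0,"claw":1},
])

```text
time_s: 11.45
tcp_pos: [0.4723, -0.4094, 0.1023]
eef_rot: [-0.0, 0.117, 0.993, 0.0]
force: [-0.9, -0.3, -1.0]
finger_gap: 0.0856
```

Emit:
carry_out([
  {"tx":0,"ty":0,"tz":0.03,"wx":0,"wy":0,"wz":0,"claw":1},
  {"tx":0,"ty":0,"tz":0.06,"wx":0,"wy":0,"wz":0,"claw":1},
  {"tx":0,"ty":0,"tz":0.1,"wx":0,"wy":0,"wz":0,"claw":1},
  {"tx":0,"ty":0,"tz":0.15,"wx":0,"wy":0,"wz":0,"claw":1},
  {"tx":0,"ty":0,"tz":0.2,"wx":0,"wy":0,"wz":0,"claw":1},
  {"tx":0,"ty":0,"tz":0.25,"wx":0,"wy":0,"wz":0,"claw":1},
  {"tx":0,"ty":0,"tz":0.25,"wx":0,"wy":0,"wz":0,"claw":1},
  {"tx":0,"ty":0,"tz":0.25,"wx":0,"wy":0,"wz":0,"claw":1},
])

```text
time_s: 12.12
tcp_pos: [0.4731, -0.4106, 0.2926]
eef_rot: [0.002, 0.117, 0.993, -0.001]
force: [0.1, -0.5, -0.8]
finger_gap: 0.0854
```

Run:
```python
from h import *
s=camera("scene");o=get_obs();print(o["tcp_pos"],o["force"],o["finger_gap"],o["time_s"])
cv2.imwrite("pics/c8.png",np.hstack([cv2.resize(s[225:315,205:340],(450,300),interpolation=2),cv2.resize(s[230:350,350:450],(250,300),interpolation=2)]))
```

```text
[ 0.47251095 -0.40968307  0.2904271 ] [ 0.61619059 -0.24864478 -0.2091572 ] 0.08534266446255323 12.1667
```

View pics/c8.png

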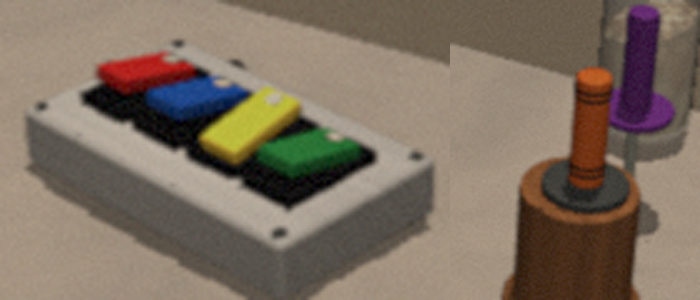

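The stylus is upright with its disc flat on the rim, about 4 mm off centre at most (limit 15 mm). Red is on, and blue, green and yellow are unchanged. Handing in.

```bash
python3 -c "
from rig import *
close_job()"
```

```text
the job is handed in; nothing more can be done
```

The red rocker is on, and the stylus is back in its stand, released. The job was handed in at about 12.2 s of the 38 s allowed; no verdict is reported.

- **Pressing:** I took the stylus by its orange handle and pressed the red rocker's white-dot end until it met the firm stop at about 12.7 N. Only the tip was near the switch; the fingers stayed well above it.
- **Switch bank, last picture:** red is on, blue and green are still on, and yellow is still off.
- **Stylus, last picture:** it stands upright with its disc on the rim, about 3–4 mm off the hole's centre (limit 15 mm). The gripper is open, about 19 cm above where it let go, with about zero force.
- **Disagreements:**
  - Triangulated heights came out about 1–2 mm below the stated ones.
  - The finger opening read 16.6 mm on the 18 mm handle.
  - TCP readings wandered by a few millimetres, so I confirmed the disc on the rim by force (5.5 N).
- **Refused call:** the first move call was refused because I left out the turn fields; nothing moved.

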